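# Square a notepad in the paper cutter for trimming

## Robot

A 7-joint arm with a two-finger parallel gripper is mounted at the origin on the work surface. World frame = base frame: x ahead of the robot, y to its left, z up, the work surface at z = 0. Lengths are in m, angles in rad, forces in N, time in s.
With the tool pointing down it reaches from about 0.35 to 0.9 m from the base axis. Payload 7.2 kg.
Tool frame: the origin (TCP) lies midway between the tips of the shut fingers; the grasp point (between the pads) lies 19 mm behind it (r.grip_point_offset is the distance from the TCP to the grasp point, in m); z points along the fingers, y is the line along which they close (so a half turn about z gives the same grasp; the last joint's range is limited). The gripper opens to 85 mm and grips with 20 to 120 N. Pads are 22 mm wide; open, the fingers measure 114 mm over their backs; the gripper's body (76 mm by 85 mm) begins 54 mm behind the grasp point. The pads swing forward as they close: fully open they stand 13 mm farther back than shut.
Start: joints at [-1.271, 0.411, -0.013, 1.596, 0.006, 1.134, -0.082], TCP at [0.225, 0.583, 0.231] pointing down, gripper open.
Joint ranges: [-2.95, 2.95], [-0.29, 1.99], [-1.47, 1.44], [0.14, 2.54], [-1.03, 4.17], [0.13, 1.85], [-2.86, 2.86]. Speed limits (rad/s): [2.39, 2.39, 3.01, 3.01, 3.14, 3.14, 3.14].

## Interface

Orientations are given as a unit quaternion [x, y, z, w].
In Python, from cell import r gives the robot as it stands.
- The arm moves only by the tool drive_tool, never from a script. Its argument "moves" is one flat list of numbers, 7 for each row, row after row: the shift along the tool's x, y, z in cm, then the turn, a rotation vector about the tool's x, y, z in rad, then the opening, from -1 (shut) to 1 (fully open). A call has 1 to 10 rows; each row shifts and turns the commanded pose from where the row before left it, along the tool's axes as they then stand; what a row does not reach is not made up. A row lasts 1/10 s, in which the tool goes at most 50 mm and 8.59 degrees, less where a joint would pass 70% of its speed; a pose out of reach is approached as far as the arm can. A call with a gripper value outside its range is refused whole. The fingers move at their own pace and stop on an object; "force" is the grip in N (left out, the last holds). Time passes only in rows, so rows that do not move let the fingers close. It gives the time, the measured TCP pose, the force, the opening and the grip force at its end, in the units of the state.
- r.read_state(): the state, without advancing time (a new reading comes with each control period).
- r.get_image(name): name is "scene" or "top" or "wrist"; returns a dict with "img" (420x560x3 uint8, red, green, blue), "z_map" (420x560 float32, m along the optical axis (not along the pixel's ray), 0 where there is no reading), "fx", "fy", "cx", "cy" (pixels), "T" (4x4, takes a point from camera to world coordinates). Camera axes: x right, y down, z forward; pixel columns grow to the right and rows downward; lengths in m; the calibration is good to about 2 mm. A picture is of the moment at which its call begins.
- r.job_done(): hands the job in; it is judged then, once.
The state is a dict: "time": time; "joint_positions": joint angles; "joint_vel": joint speeds; "effort": joint torques, N m; "ee_pos": TCP position; "ee_rot": TCP orientation; "contact_force": force on the tool from outside, world axes, zero at the start; "torque": the same for the moment, N m; "finger_gap": finger opening in m; "finger_force": force on a finger pad.
Only numpy, scipy, OpenCV 4.12 (cv2) and the standard library are available. Lean on these libraries where they do the work, as an engineer would, in place of code of your own. Each camera call takes 0.05 s, during which the arm holds its last target. There are 200 camera calls.

## Task

Get the notepad ready for trimming on the paper cutter: push it sideways until its long edge lies flush along the silver side fence, and push the black back gauge forward, taking the notepad along by its red spine, until the gauge's yellow pointer is in line with the red line on the tape. The notepad must end square and touching both fence and gauge. Only push, gently: do not pick up or tip the notepad, and leave everything else where it stands.

Things in the scene. Friction and masses are not known exactly. Their poses are not given: they have to be found in the camera images.
- cutter: Cream hand-lever stack paper cutter, fixed, 380 (its x) by 580 mm (its y). Origin: on the table under the middle of the bed. Its y runs along the flat grid-ruled bed from the rear table to the knife, its x across the bed to the side fence. Bed top 85 mm above the origin, y -0.318 to +0.258. The back gauge's face is at cutter y = joint value - 0.200.
- fence (a point): Foot of the inner face of the side fence (cutter x = +0.150, y = 0, at bed height). The fence is an aluminium bar 25 mm high and 14 mm thick, along the bed from cutter y -0.300 to +0.115. Axes as the cutter's.
- beam (a point): Middle of the clamp bar's rear lower edge (cutter x = 0, y = 0.128), 47 mm above the bed: the notepad passes under. End castings (cutter x beyond +/-0.164, y 0.117 to 0.223), top beam (up to 162 mm above the bed) and hand wheel (190 mm, y from 0.094) stand here; the knife lever rises at the fence side, cutter x 0.165 to 0.193, y 0.235, to 0.60 m above the table.
- notepad: Loose glued notepad, stiff as a block, 100 mm (its x) by 210 mm (its y) by 25 mm high, 0.3 to 0.6 kg, green cover with a picture, red spine along the short edge at its -y end. Origin: centre of its underside. Lies on the bed between back gauge and knife, up to 0.3 rad out of square; sliding it takes 1 to 3 N (smooth card).
- back_gauge (a joint): Travel (m) of the back gauge towards the knife (cutter +y), 0 to 0.24. A black bar across the bed, 250 mm long (cutter x -0.105 to +0.145), 30 mm thick, 41 mm high above the bed, with a small released locking lever on top at cutter x 0.04 to 0.10 (to 72 mm above the bed). It slides stiffly (about 6 N) and stays where it is left.
- gauge_face (a point): On the front face (towards the knife) of the back gauge, at bed height, at cutter x = 0. Its axes are the cutter's. The back of the bar, where it is pushed, is 30 mm behind (-y).
- gauge_pointer (a point): Tip of the gauge's yellow pointer, a tongue 5 mm wide that reaches out over the scale on the robot's side of the bed; the point is on the middle of the tongue, 10 mm behind the gauge face (in y), 5 mm above the bed. It is fixed to the gauge.
- mark: White tape, 36 by 26 mm, stuck on the robot's side of the bed just beyond the pointer's tip, with a red line 5 mm wide across it along the tape's x. Origin: middle of the line, on the bed. Axes as the cutter's.
- glue_stick: Glue stick standing on the bed behind the gauge, on the robot's side; 30 mm wide, 92 mm high. Origin: centre of its underside. Bystander.
- tape_roll: Roll of tape lying on the bed behind the gauge, on the fence's side; 52 mm wide, 19 mm high. Origin: centre of its underside. Bystander.
- ink_cyan: Ink bottle, cyan label, on the table at the cutter's knife end; 44 mm wide, 115 mm high. Origin: centre of its underside. Bystander.
- ink_yellow: Ink bottle, yellow label, on the table at the cutter's knife end; 44 mm wide, 115 mm high. Origin: centre of its underside. Bystander.
- mug: White mug, upside down, on the table at the cutter's knife end; 82 mm wide, 95 mm high, handle at its +y. Origin: centre of its underside. Bystander.
- stapler: Blue and black stapler on the table at the cutter's rear end; 135 mm long (its x), 34 mm wide, 55 mm high. Origin: centre of its underside. Bystander.
- scissors: Scissors with blue handles lying on the table at the cutter's rear end; 195 mm long (their x, blades to +x), 10 mm high. Origin: at the pivot, on the table. Bystander.
Not all that is in view belongs to the job. Leave any purple look-alike of the notepad alone.

How it is judged:
By the outcome, as a careful person would: the job done as asked, in the order asked, and still so for the second after the job is handed in, with the robot touching nothing.
It also fails if it takes over 56 s, if anything falls off the work surface, if the arm or the gripper's body presses on something with over 40 N, if the wrist force passes 120 N, or if a joint passes its speed limit or range.

## Working session

There is one attempt and no reset: what is moved stays moved. The work goes in short steps, Python scripts to look and compute and a tool call to move; the robot and the scene stay as the last step left them, time stands still between calls to the robot, and variables do not carry over. Pictures are saved under pics/ and viewed, at most 10 in all, crops included, and the job is handed in when it is done.

Besides the shell and the picture viewer there is one more tool, called after "Call:" as name(argument=value, ...) on one line, values as JSON. drive_tool: Moves the arm, as the interface text tells. Its arguments: {"type":"object","properties":{"moves":{"type":"array"},"force":{"type":"number"}},"required":["moves"]}

```bash
ls; mkdir -p pics; cat > h.py <<'E'
import numpy as np, cv2, pickle
from cell import r
def snap(name,f):
    d=r.get_image(name); cv2.imwrite(f'pics/{f}.png',d['img'][...,::-1]); pickle.dump(d,open(f'pics/{f}.pkl','wb')); return d
def load(f): return pickle.load(open(f'pics/{f}.pkl','rb'))
def pt(d,u,v,z=None):
    u=np.asarray(u,float);v=np.asarray(v,float)
    ray=np.stack([(u-d['cx'])/d['fx'],(v-d['cy'])/d['fy'],np.ones_like(u)],-1)
    T=d['T']
    if z is None:
        zz=d['z_map'][np.round(v).astype(int),np.round(u).astype(int)]
        return (ray*zz[...,None])@T[:3,:3].T+T[:3,3]
    w=ray@T[:3,:3].T; s=(z-T[2,3])/w[...,2]
    return T[:3,3]+w*s[...,None]
E
python3 - <<'E'
from h import *
for n in ['top','scene']:
    d=snap(n,n+'0'); print(n,d['fx'],d['T'].round(3).tolist())
s=r.read_state(); print(s)
E
```

```text
pics
top 456.5208934593021 [[-0.025, -0.98, 0.199, 0.154], [-1.0, 0.026, 0.001, -0.03], [-0.006, -0.199, -0.98, 1.574], [0.0, 0.0, 0.0, 1.0]]
scene 541.5248528142965 [[-0.182, 0.577, -0.797, 1.751], [0.983, 0.09, -0.159, 0.21], [-0.02, -0.812, -0.583, 1.064], [0.0, 0.0, 0.0, 1.0]]
{'time': 0.1, 'joint_positions': array([-1.27121983,  0.41182303, -0.01269419,  1.59698097,  0.00557972,
        1.13428719, -0.08220675]), 'joint_vel': array([-0.00092379, -0.0016758 , -0.00077461, -0.00341523, -0.00074199,
       -0.00078979, -0.00249441]), 'effort': array([ 2.36651380e-03, -6.01826549e+01,  6.83780685e-01, -3.00090444e+01,
        1.39724536e-02,  6.38500685e-03,  2.06350018e-05]), 'ee_pos': array([0.2245902 , 0.58276731, 0.23052686]), 'ee_rot': array([ 1.82857216e-01,  9.83139209e-01, -7.26266584e-04, -8.82096739e-05]), 'contact_force': array([-0.82922909, -0.04935259,  0.10257101]), 'torque': array([ 0.02525118,  0.01253365, -0.02872326]), 'finger_force': 0.0, 'finger_gap': 0.08522512617140078}
```

View pics/top0.png

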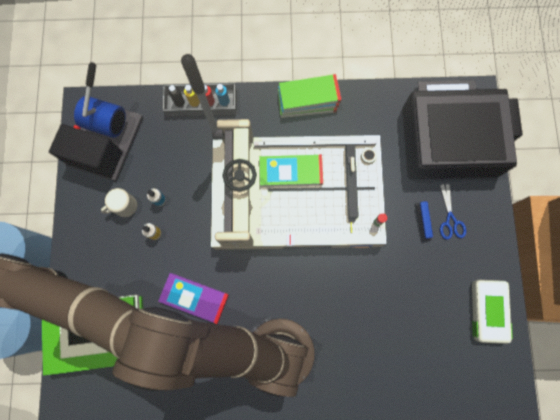

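View pics/scene0.png

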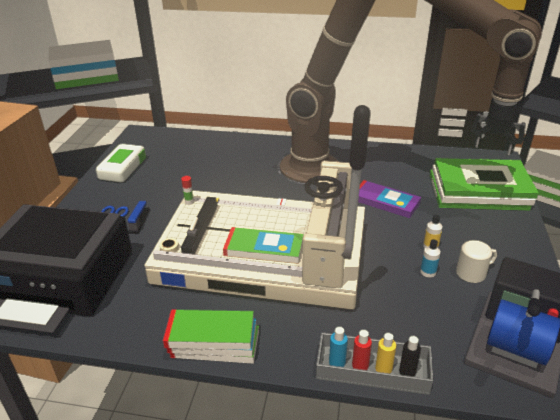

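Both views show the same layout. The notepad on the bed is at top (291,170) with its red spine at (322,170). The gauge is at (351,185) and the tape's red line at (290,240). The possible mix-ups are the purple pad at (193,297), the green stack off the cutter at (309,95) and the green books at (90,335). I choose the pad on the bed and check it in a close crop.

```bash
python3 - <<'E'
from h import *
d=load('top0'); im=d['img'][115:260,200:400,::-1]
cv2.imwrite('pics/crop0.png',cv2.resize(im,None,fx=4,fy=4,interpolation=cv2.INTER_CUBIC))
for u,v in [(300,230),(270,215),(370,225),(291,170),(351,185),(381,217),(368,156),(300,141)]: print(u,v,pt(d,u,v).round(4))
E
```

```text
300 230 [ 0.3974 -0.0774  0.0875]
270 215 [0.4517 0.0208 0.0808]
370 225 [ 0.408  -0.3088  0.0877]
291 170 [ 0.5973 -0.0531  0.1091]
351 185 [ 0.5344 -0.2469  0.1318]
381 217 [ 0.4176 -0.3284  0.1744]
368 156 [ 0.6402 -0.3133  0.1061]
300 141 [ 0.6988 -0.0864  0.1084]
```

View pics/crop0.png

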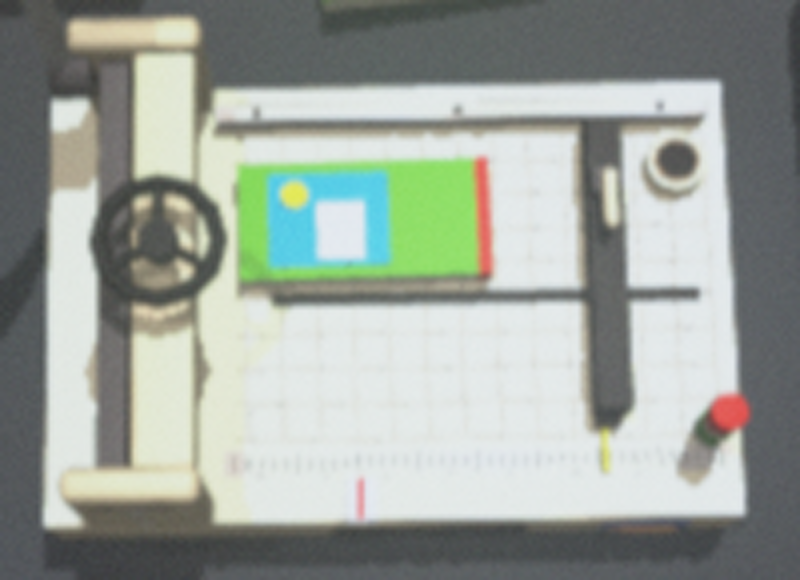

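```bash
python3 - <<'E'
from h import *
d=load('top0')
def c(pts,z):
    p=np.array(pts,float); p=(p+.5)/4-.5+[200,115]; return pt(d,p[:,0],p[:,1],z).round(4)
z=.0875
print('line',c([(361,478),(361,518)],z)); print('ptr',c([(604,432),(605,471)],z+.005))
P=c([(238,167),(483,157),(491,277),(238,281)],z+.025);print('pad',P)
for a,b in [(0,1),(1,2),(2,3),(3,0)]: print(np.hypot(*(P[a]-P[b])[:2]),np.degrees(np.arctan2(*(P[b]-P[a])[:2])))
print('bed corners',c([(50,98),(719,80),(746,515),(44,525)],z))
print('gauge top',c([(583,122),(617,122),(632,405),(595,418)],z+.041))
print('fence bottom',c([(218,130),(700,122)],z)); print('fence top inner',c([(218,122),(700,113)],z+.025)); 
print('slot',c([(275,299),(697,294)],z))
print('glue top',c([(730,412)],z+.092),'roll',c([(676,160)],z+.019),'lever',c([(610,197)],z+.072))
# depth check
zs=[]
for u in range(265,345,3):
  for v in range(195,228,3): zs.append(pt(d,u,v)[2])
print('bed z',np.median(zs))
E
```

```text
line [[ 0.3845 -0.0436  0.0875]
 [ 0.3514 -0.0427  0.0875]]
ptr [[ 0.4168 -0.2447  0.0925]
 [ 0.3843 -0.2438  0.0925]]
pad [[ 0.6467  0.0525  0.1125]
 [ 0.6499 -0.1531  0.1125]
 [ 0.5458 -0.1554  0.1125]
 [ 0.548   0.0538  0.1125]]
0.20562490121578175 179.10830889247814
0.10412540516127665 -91.2656950649658
0.20921156755781933 0.6025146678864474
0.09870856092558539 90.75461202223451
bed corners [[ 0.7216  0.2147  0.0875]
 [ 0.7222 -0.3606  0.0875]
 [ 0.3457 -0.3578  0.0875]
 [ 0.3523  0.2172  0.0875]]
gauge top [[ 0.6727 -0.2361  0.1285]
 [ 0.6719 -0.2643  0.1285]
 [ 0.4319 -0.2632  0.1285]
 [ 0.422  -0.2328  0.1285]]
fence bottom [[ 0.6887  0.0705  0.0875]
 [ 0.6847 -0.3419  0.0875]]
fence top inner [[ 0.6868  0.0688  0.1125]
 [ 0.6837 -0.3372  0.1125]]
slot [[ 0.5383  0.0244  0.0875]
 [ 0.5332 -0.3297  0.0875]]
glue top [[ 0.4146 -0.3307  0.1795]] roll [[ 0.6449 -0.3156  0.1065]] lever [[ 0.5974 -0.2502  0.1595]]
bed z 0.08560293901976723
```

The crop confirms the choice: green pad with picture and red spine at crop (483,215), tape line at (361,498), pointer at (605,470). Heights and sizes match the text. I raise and square the tool first.

Call:
drive_tool(moves=[0, 0, -3.5, 0, 0, -0.09, 1, 0, 0, -3.5, 0, 0, -0.09, 1, 0, 0, -3.5, 0, 0, -0.09, 1, 0, 0, -3.5, 0, 0, -0.09, 1, 0, 0, -2, 0, 0, 0, 1])

```text
time: 0.6
ee_pos: [0.2249, 0.5835, 0.3942]
ee_rot: [0.002, 1.0, 0.001, 0.0]
contact_force: [0.0, 0.2, -0.4]
finger_gap: 0.0854
finger_force: 0.0
```

Call:
drive_tool(moves=[-1.3, -3.2, 0, 0, 0, 0, 1, -1.3, -3.2, 0, 0, 0, 0, 1, -1.3, -3.2, 0, 0, 0, 0, 1, -1.3, -3.2, 0, 0, 0, 0, 1, -1.3, -3.2, 0, 0, 0, 0, 1, -1.3, -3.2, 0, 0, 0, 0, 1, -1.3, -3.2, 0, 0, 0, 0, 1, -1.3, -3.2, 0, 0, 0, 0, 1, -1.3, -3.2, 0, 0, 0, 0, 1, -1.3, -3.2, 0, 0, 0, 0, 1])

```text
time: 1.6
ee_pos: [0.3524, 0.2606, 0.3911]
ee_rot: [0.004, 1.0, -0.0, -0.0]
contact_force: [0.3, 0.1, -0.1]
finger_gap: 0.0853
finger_force: 0.0
```

Call:
drive_tool(moves=[-1.3, -3.2, 0, 0, 0, 0, 1, -1.3, -3.2, 0, 0, 0, 0, 1, -1.3, -3.2, 0, 0, 0, 0, 1, -1.3, -3.2, 0, 0, 0, 0, 1, -1.3, -3.2, 0, 0, 0, 0, 1, -1.3, -3.2, 0, 0, 0, 0, 1, -1.3, -3.2, 0, 0, 0, 0, 1, -1.3, -3.2, 0, 0, 0, 0, 1, -1.3, -3.2, 0, 0, 0, 0, 1, -1.3, -3.2, 0, 0, 0, 0, 1])

```text
time: 2.6
ee_pos: [0.4798, -0.0602, 0.3912]
ee_rot: [0.004, 1.0, 0.0, -0.0]
contact_force: [0.9, -0.1, 0.7]
finger_gap: 0.0854
finger_force: 0.0
```

```bash
python3 - <<'E'
from h import *
d=snap('wrist','w1'); print(d['fx'],d['T'].round(3).tolist())
E
```

```text
347.9659284162938 [[0.008, 0.961, 0.275, 0.409], [1.0, -0.007, -0.003, -0.06], [-0.001, 0.275, -0.961, 0.534], [0.0, 0.0, 0.0, 1.0]]
```

View pics/w1.png

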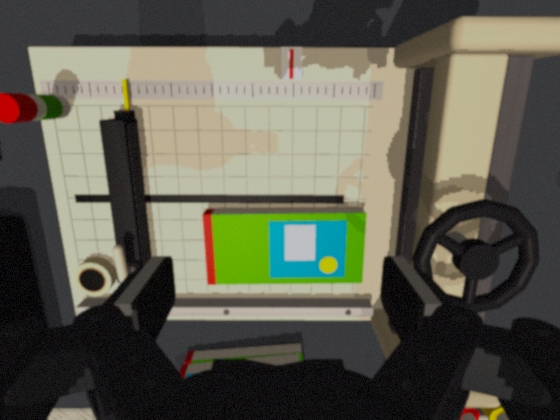

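The wrist view shows the pointer at (126,95), the red line at (291,64), the pad's top face spanning (206..365, 212..284) and the fence at row 300. I measure these and compare with the top view.

```bash
python3 - <<'E'
from h import *
d=load('w1')
f=lambda p,z=None:pt(d,*np.array(p,float).T,z).round(4)
print('pad depth',f([(250,250),(300,225)]),'bed',f([(200,150),(330,130)]),'gauge',f([(122,180)]),'fence',f([(270,311)]))
print('pad',f([(213,212),(365,212),(364,283),(206,283)],.1115))
print('line',f([(291.5,50),(291.5,77)],.0865)); print('ptr',f([(126,82),(127,108)],.0915))
print('gauge',f([(103,122),(138,122),(143,245)],.1275)); print('fencefoot/top',f([(100,300),(350,301)],.0865),f([(85,307),(370,307)],.1115))
# triangulate line & pointer tip & pad corner between top and wrist
t=load('top0')
def ray(d,u,v):
    w=d['T'][:3,:3]@np.array([(u-d['cx'])/d['fx'],(v-d['cy'])/d['fy'],1]);return d['T'][:3,3],w/np.linalg.norm(w)
for n,a,b in [('ptr',(126,82),(351.1,232.4)),('line',(291.5,50),(290,243.9)),('padNE',(206,283),(320.4,154)),('padNW',(364,283),(259.2,156.5))]:
    p,u=ray(d,*a);q,w=ray(t,*b);s=np.linalg.lstsq(np.c_[u,-w],q-p,rcond=None)[0];print(n,(p+s[0]*u).round(4),(q+s[1]*w).round(4))
E
```

```text
pad depth [[ 0.5994 -0.0978  0.1102]
 [ 0.5646 -0.0321  0.1107]] bed [[ 0.4701 -0.1603  0.0856]
 [ 0.4461  0.0063  0.0854]] gauge [[ 0.4996 -0.2468  0.1274]] fence [[ 0.6922 -0.0727  0.1098]]
pad [[ 0.5458 -0.1434  0.1115]
 [ 0.5473  0.0506  0.1115]
 [ 0.6485  0.0554  0.1115]
 [ 0.6469 -0.1588  0.1115]]
line [[ 0.3519 -0.0429  0.0865]
 [ 0.3823 -0.0428  0.0865]]
ptr [[ 0.3867 -0.2426  0.0915]
 [ 0.417  -0.2453  0.0915]]
gauge [[ 0.4316 -0.2596  0.1275]
 [ 0.4319 -0.2196  0.1275]
 [ 0.5837 -0.2312  0.1275]]
fencefoot/top [[ 0.6875 -0.3212  0.0865]
 [ 0.6919  0.0436  0.0865]] [[ 0.6828 -0.329   0.1115]
 [ 0.6857  0.066   0.1115]]
ptr [ 0.3863 -0.2463  0.0826] [ 0.3858 -0.2459  0.0824]
line [ 0.3521 -0.0429  0.088 ] [ 0.352  -0.0431  0.088 ]
padNE [ 0.6449 -0.158   0.1151] [ 0.6483 -0.1528  0.1159]
padNW [0.642  0.0523 0.1229] [0.6427 0.0516 0.1231]
```

Call:
drive_tool(moves=[-0.5, 0, 3.5, 0, 0, 0, 1, -0.5, 0, 3.5, 0, 0, 0, 1, -0.5, 0, 3.5, 0, 0, 0, 1, -0.5, 0, 3.5, 0, 0, 0, 1, 0, 0, 3.5, 0, 0, 0, 1, 0, 0, 3.5, 0, 0, 0, 1, 0, 0, 3.5, 0, 0, 0, 1, 0, 0, 2.5, 0, 0, 0, 1, 0, 0, 1.5, 0, 0, 0, 1, 0, 0, 0.5, 0, 0, 0, 1])

```text
time: 3.65
ee_pos: [0.4984, -0.0587, 0.0995]
ee_rot: [0.004, 1.0, -0.0, -0.002]
contact_force: [0.2, -0.1, 0.5]
finger_gap: 0.0854
finger_force: 0.0
```

Call:
drive_tool(moves=[0, 0, 0.4, 0, 0, 0.003, 1, 0, 0, 0.4, 0, 0, 0.003, 1, 0, 0, 0.1, 0, 0, 0, 1, 0, 0, 0, 0, 0, 0, 1])

```text
time: 4.05
ee_pos: [0.5, -0.0589, 0.0927]
ee_rot: [0.007, 1.0, 0.0, 0.0]
contact_force: [0.4, -0.7, -0.8]
finger_gap: 0.0851
finger_force: 0.0
```

Call:
drive_tool(moves=[0, 0, 0.3, 0, 0, 0, 1, 0, 0, 0.3, 0, 0, 0, 1, 0, 0, 0.2, 0, 0, 0, 1, 0, 0, 0, 0, 0, 0, 1])

```text
time: 4.45
ee_pos: [0.4995, -0.0589, 0.084]
ee_rot: [0.007, 1.0, -0.0, -0.0]
contact_force: [-0.3, -0.2, 0.3]
finger_gap: 0.0857
finger_force: 0.0
```

Call:
drive_tool(moves=[-0.8, 0, 0, 0, 0, 0, 1, -0.8, 0, 0, 0, 0, 0, 1, -0.7, 0, 0, 0, 0, 0, 1, -0.4, 0, 0, 0, 0, 0, 1, -0.4, 0, 0, 0, 0, 0, 1, -0.4, 0, 0, 0, 0, 0, 1, -0.4, 0, 0, 0, 0, 0, 1])

```text
time: 5.15
ee_pos: [0.5388, -0.0595, 0.0842]
ee_rot: [0.007, 1.0, 0.0, -0.0]
contact_force: [-2.0, 0.0, 0.7]
finger_gap: 0.0854
finger_force: 1.3
```

Call:
drive_tool(moves=[-0.4, 0, 0, 0, 0, 0, 1, -0.4, 0, 0, 0, 0, 0, 1, -0.4, 0, 0, 0, 0, 0, 1, -0.3, 0, 0, 0, 0, 0, 1, -0.3, 0, 0, 0, 0, 0, 1, -0.3, 0, 0, 0, 0, 0, 1])

```text
time: 5.75
ee_pos: [0.5599, -0.0598, 0.0842]
ee_rot: [0.007, 1.0, -0.0, -0.0]
contact_force: [-1.6, 0.3, 0.0]
finger_gap: 0.0859
finger_force: 0.7
```

Contact is made at about 2 N, as expected. I keep going gently towards x ≈ 0.573.

Call:
drive_tool(moves=[-0.3, 0, 0, 0, 0, 0, 1, -0.3, 0, 0, 0, 0, 0, 1, -0.2, 0, 0, 0, 0, 0, 1, -0.2, 0, 0, 0, 0, 0, 1, 0, 0, 0, 0, 0, 0, 1])

```text
time: 6.25
ee_pos: [0.5702, -0.06, 0.0844]
ee_rot: [0.007, 1.0, -0.0, 0.0]
contact_force: [-0.5, 0.4, 0.9]
finger_gap: 0.0855
finger_force: 0.1
```

Call:
drive_tool(moves=[-0.1, 0, 0, 0, 0, 0, 1, -0.1, 0, 0, 0, 0, 0, 1])

```text
time: 6.45
ee_pos: [0.5716, -0.06, 0.0844]
ee_rot: [0.007, 1.0, 0.0, -0.0]
contact_force: [-2.7, 0.9, 0.9]
finger_gap: 0.0852
finger_force: 1.0
```

Call:
drive_tool(moves=[-0.1, 0, 0, 0, 0, 0, 1, -0.1, 0, 0, 0, 0, 0, 1])

```text
time: 6.65
ee_pos: [0.5738, -0.06, 0.0844]
ee_rot: [0.007, 1.0, 0.0, 0.0]
contact_force: [-1.7, -0.3, 1.2]
finger_gap: 0.0852
finger_force: 1.0
```

Call:
drive_tool(moves=[-0.1, 0, 0, 0, 0, 0, 1, -0.1, 0, 0, 0, 0, 0, 1])

```text
time: 6.85
ee_pos: [0.5756, -0.06, 0.0843]
ee_rot: [0.007, 1.0, 0.0, -0.0]
contact_force: [-4.7, -0.9, 2.5]
finger_gap: 0.0854
finger_force: 2.7
```

Call:
drive_tool(moves=[-0.1, 0, 0, 0, 0, 0, 1, 0, 0, 0, 0, 0, 0, 1])

```text
time: 7.05
ee_pos: [0.5757, -0.0601, 0.084]
ee_rot: [0.007, 1.0, 0.0, -0.001]
contact_force: [-5.3, -0.9, 3.1]
finger_gap: 0.0855
finger_force: 2.6
```

Call:
drive_tool(moves=[-0.1, 0, 0, 0, 0, 0, 1, 0, 0, 0, 0, 0, 0, 1])

```text
time: 7.25
ee_pos: [0.5758, -0.06, 0.0838]
ee_rot: [0.007, 1.0, 0.0, -0.002]
contact_force: [-7.8, -0.4, 4.2]
finger_gap: 0.0854
finger_force: 4.0
```

```bash
python3 - <<'E'
from h import *
d=snap('top','top1'); im=d['img'][115:260,200:400,::-1]
cv2.imwrite('pics/crop1.png',cv2.resize(im,None,fx=4,fy=4,interpolation=cv2.INTER_CUBIC))
E
```

```text
(no output)
```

View pics/crop1.png

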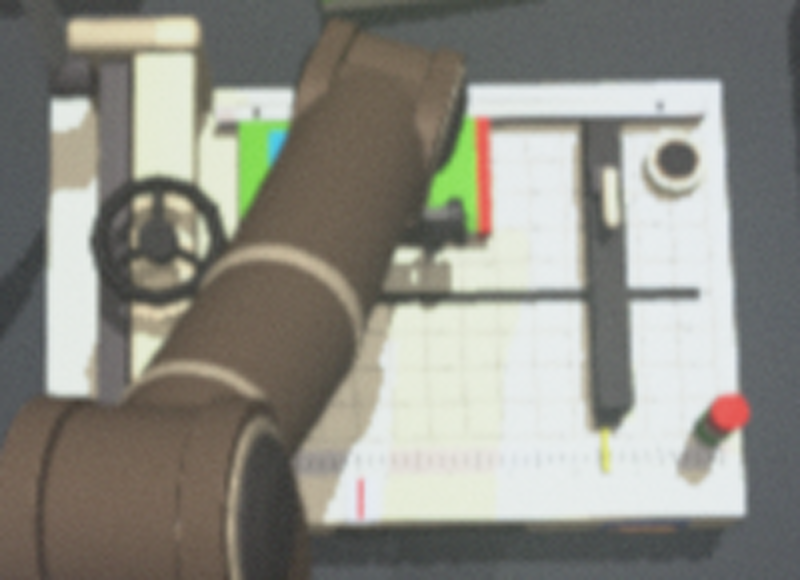

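The pad's far edge lies along the fence at crop row ~118 at both ends (x 240 and 490), and nothing else has moved. I back off, rise and go behind the gauge.

Call:
drive_tool(moves=[0.4, 0, 0, 0, 0, 0, 1, 0.8, 0, 0, 0, 0, 0, 1, 1.4, 0, 0, 0, 0, 0, 1, 1.4, 0, 0, 0, 0, 0, 1, 0, 0, -2, 0, 0, 0, 1, 0, 0, -4, 0, 0, 0, 1, 0, 0, -4, 0, 0, 0, 1, 0, 0, -4, 0, 0, 0, 1, 0, 0, -2, 0, 0, 0, 0, 0, 0, 0, 0, 0, 0, -1])

```text
time: 8.3
ee_pos: [0.5395, -0.0598, 0.2477]
ee_rot: [0.007, 1.0, 0.001, 0.004]
contact_force: [1.1, 0.1, -0.1]
finger_gap: 0.0591
finger_force: 0.0
```

Call:
drive_tool(moves=[0, -2, 0, 0, 0, 0, -1, 0, -3, 0, 0, 0, 0, -1, 0, -3, 0, 0, 0, 0, -1, 0, -3, 0, 0, 0, 0, -1, 0, -3, 0, 0, 0, 0, -1, 0, -3, 0, 0, 0, 0, -1, 0, -3, 0, 0, 0, 0, -1, 0, -3, 0, 0, 0, 0, -1, 0, -1.5, 0, 0, 0, 0, -1, 0, 0, 0, 0, 0, 0, -1])

```text
time: 9.3
ee_pos: [0.5333, -0.3066, 0.2434]
ee_rot: [0.009, 1.0, -0.0, -0.001]
contact_force: [0.6, 0.5, -0.1]
finger_gap: -0.0002
finger_force: 0.0
```

Call:
drive_tool(moves=[0, 0, 3, 0, 0, 0, -1, 0, 0, 3, 0, 0, 0, -1, 0, 0, 3, 0, 0, 0, -1, 0, 0, 2.5, 0, 0, 0, -1, 0, 0, 1.5, 0, 0, 0, -1, 0, 0, 1, 0, 0, 0, -1, 0, 0, 0.3, 0, 0, 0, -1, 0, 0, 0, 0, 0, 0, -1])

```text
time: 10.1
ee_pos: [0.5347, -0.3044, 0.1016]
ee_rot: [0.007, 1.0, -0.0, 0.0]
contact_force: [-0.0, -1.2, -0.3]
finger_gap: 0.0001
finger_force: 0.0
```

```bash
python3 - <<'E'
from h import *
d=snap('top','top2'); im=d['img'][115:260,200:400,::-1]
cv2.imwrite('pics/crop2.png',cv2.resize(im,None,fx=4,fy=4,interpolation=cv2.INTER_CUBIC))
E
```

```text
(no output)
```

View pics/crop2.png

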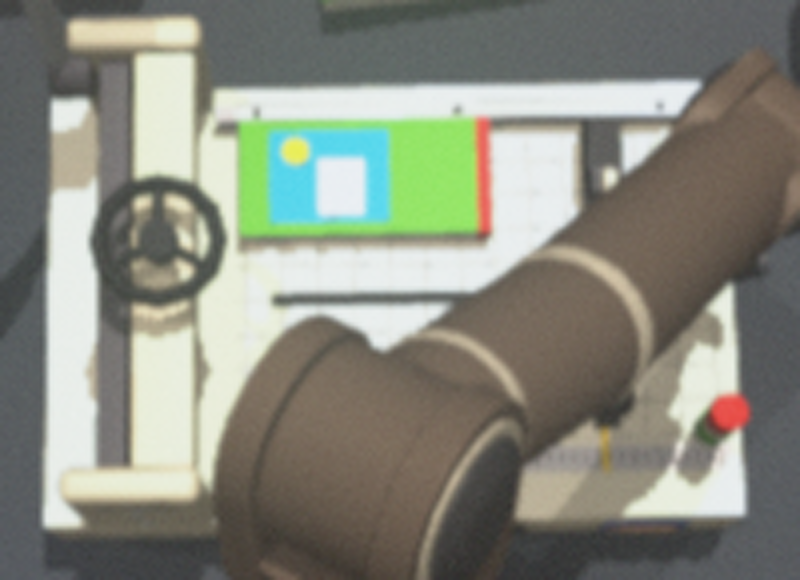

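The pad is square along the fence (crop rows 118 to 236), and the glue stick is clear of the tool. Now I push the gauge.

Call:
drive_tool(moves=[0, 0.5, 0, 0, 0, 0, -1, 0, 0.5, 0, 0, 0, 0, -1, 0, 0.4, 0, 0, 0, 0, -1, 0, 0.4, 0, 0, 0, 0, -1, 0, 0.4, 0, 0, 0, 0, -1, 0, 0.4, 0, 0, 0, 0, -1])

```text
time: 10.75
ee_pos: [0.5348, -0.2791, 0.1014]
ee_rot: [0.007, 1.0, -0.001, 0.0]
contact_force: [0.8, -7.0, -2.2]
finger_gap: -0.0
finger_force: 3.1
```

Call:
drive_tool(moves=[0, 0.5, 0, 0, 0, 0, -1, 0, 0.5, 0, 0, 0, 0, -1, 0, 0.6, 0, 0, 0, 0, -1, 0, 0.6, 0, 0, 0, 0, -1, 0, 0.6, 0, 0, 0, 0, -1, 0, 0.6, 0, 0, 0, 0, -1, 0, 0.6, 0, 0, 0, 0, -1])

```text
time: 11.45
ee_pos: [0.5352, -0.2406, 0.1015]
ee_rot: [0.008, 1.0, -0.002, 0.0]
contact_force: [1.5, -8.0, -2.6]
finger_gap: 0.0002
finger_force: 3.4
```

Call:
drive_tool(moves=[0, 0.6, 0, 0, 0, 0, -1, 0, 0.6, 0, 0, 0, 0, -1, 0, 0.5, 0, 0, 0, 0, -1, 0, 0.5, 0, 0, 0, 0, -1, 0, 0.4, 0, 0, 0, 0, -1, 0, 0.4, 0, 0, 0, 0, -1, 0, 0.4, 0, 0, 0, 0, -1, 0, 0.4, 0, 0, 0, 0, -1, 0, 0.4, 0, 0, 0, 0, -1, 0, 0.4, 0, 0, 0, 0, -1])

```text
time: 12.45
ee_pos: [0.5357, -0.1951, 0.1015]
ee_rot: [0.008, 1.0, -0.002, 0.0]
contact_force: [0.4, -7.6, -2.8]
finger_gap: 0.0004
finger_force: 4.1
```

Call:
drive_tool(moves=[0, 0.4, 0, 0, 0, 0, -1, 0, 0.4, 0, 0, 0, 0, -1, 0, 0.4, 0, 0, 0, 0, -1, 0, 0.4, 0, 0, 0, 0, -1, 0, 0.4, 0, 0, 0, 0, -1, 0, 0.4, 0, 0, 0, 0, -1, 0, 0.4, 0, 0, 0, 0, -1, 0, 0.4, 0, 0, 0, 0, -1, 0, 0.4, 0, 0, 0, 0, -1, 0, 0.4, 0, 0, 0, 0, -1])

```text
time: 13.45
ee_pos: [0.5361, -0.1553, 0.1014]
ee_rot: [0.008, 1.0, -0.002, 0.0]
contact_force: [0.4, -8.4, -1.6]
finger_gap: 0.0
finger_force: 4.2
```

Call:
drive_tool(moves=[0, 0.4, 0, 0, 0, 0, -1, 0, 0.4, 0, 0, 0, 0, -1, 0, 0.4, 0, 0, 0, 0, -1, 0, 0.4, 0, 0, 0, 0, -1, 0, 0.4, 0, 0, 0, 0, -1, 0, 0.4, 0, 0, 0, 0, -1, 0, 0.4, 0, 0, 0, 0, -1, 0, 0.4, 0, 0, 0, 0, -1, 0, 0.4, 0, 0, 0, 0, -1, 0, 0.4, 0, 0, 0, 0, -1])

```text
time: 14.45
ee_pos: [0.5365, -0.1153, 0.1014]
ee_rot: [0.008, 1.0, -0.002, 0.0]
contact_force: [-0.9, -8.1, -0.6]
finger_gap: -0.0
finger_force: 4.3
```

Call:
drive_tool(moves=[0, 0.4, 0, 0, 0, 0, -1, 0, 0.4, 0, 0, 0, 0, -1, 0, 0.4, 0, 0, 0, 0, -1, 0, 0.3, 0, 0, 0, 0, -1, 0, 0.2, 0, 0, 0, 0, -1, 0, 0.1, 0, 0, 0, 0, -1, 0, 0, 0, 0, 0, 0, -1])

```text
time: 15.15
ee_pos: [0.5367, -0.0969, 0.1014]
ee_rot: [0.008, 1.0, -0.001, -0.0]
contact_force: [-1.7, -6.9, -0.0]
finger_gap: -0.0002
finger_force: 3.5
```

```bash
python3 - <<'E'
from h import *
s=snap('scene','scene3'); d=snap('top','top3'); w=snap('wrist','w3')
a=cv2.resize(d['img'][115:260,200:400,::-1],(600,435),interpolation=cv2.INTER_CUBIC)
a=a[:, :400]
b=cv2.resize(s['img'][180:290,160:360,::-1],None,fx=2,fy=2,interpolation=cv2.INTER_CUBIC)
c=w['img'][:,80:480,::-1]
im=np.zeros((600,800,3),np.uint8); im[:435,:400]=a; im[:220,400:]=b; im[220:220+300,400:]=cv2.resize(c,(400,420))[:300]
cv2.imwrite('pics/m3.png',im)
E
```

```text
(no output)
```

View pics/m3.png

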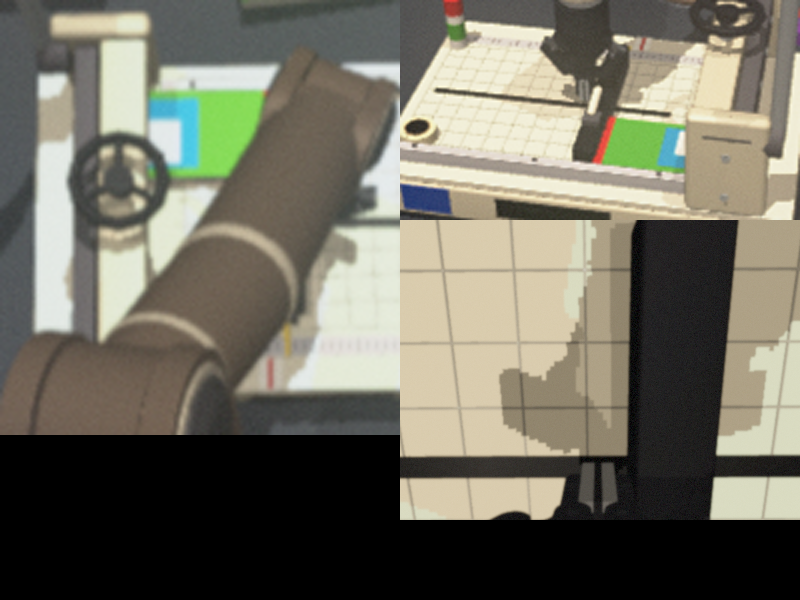

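The pad's spine is against the gauge and its edge along the fence. The pointer (288,340) is close to the red line (271,372). I measure the remaining travel by colour centroids.

```bash
cat > m.py <<'E'
from h import *
def cen(d,kind,box):
    u0,v0,u1,v1=box; a=d['img'][v0:v1,u0:u1].astype(float)
    R,G,B=a[...,0],a[...,1],a[...,2]
    w=(R-np.maximum(G,B)) if kind=='red' else (np.minimum(R,G)-B)
    w=np.where(w>0.4*w.max(),w,0); n,lab=cv2.connectedComponents((w>0).astype(np.uint8)); i=np.unravel_index(w.argmax(),w.shape); w=w*(lab==lab[i])
    V,U=np.mgrid[v0:v1,u0:u1]; return (U*w).sum()/w.sum(),(V*w).sum()/w.sum(),int((w>0).sum())
def gap(d,rb,yb):
    a=cen(d,'red',rb);b=cen(d,'yel',yb); A=pt(d,a[0],a[1],.0857);B=pt(d,b[0],b[1],.0905)
    print(a,b,A.round(4),B.round(4),'remaining mm',1000*((A-B)[1]+.011*(A-B)[0]))
E
python3 - <<'E'
from m import *
gap(load('top0'),(283,230,297,248),(346,220,356,236))
gap(load('top3'),(283,231,296,248),(291,220,302,236))
w=load('w1'); gap(w,(282,40,300,85),(115,75,135,112))
E
```

```text
(np.float64(289.6394799054373), np.float64(239.22931442080377), 19) (np.float64(350.77254641909815), np.float64(227.03381962864722), 25) [ 0.3678 -0.0424  0.0857] [ 0.4024 -0.2447  0.0905] remaining mm 201.89035247529816
(np.float64(289.55147808358817), np.float64(239.02650356778798), 22) (np.float64(295.2712643678161), np.float64(227.59157088122606), 26) [ 0.3685 -0.0421  0.0857] [ 0.4053 -0.062   0.0905] remaining mm 19.423602824544002
(np.float64(290.9646584685336), np.float64(64.37149943164204), 87) (np.float64(125.11203814064362), np.float64(94.012669403611), 153) [ 0.3678 -0.0434  0.0857] [ 0.4005 -0.2459  0.0905] remaining mm 202.10040831747278
```

Call:
drive_tool(moves=[0, 0.3, 0, 0, 0, 0, -1, 0, 0.4, 0, 0, 0, 0, -1, 0, 0.4, 0, 0, 0, 0, -1, 0, 0.3, 0, 0, 0, 0, -1, 0, 0.2, 0, 0, 0, 0, -1, 0, 0.1, 0, 0, 0, 0, -1, 0, 0, 0, 0, 0, 0, -1])

```text
time: 16.0
ee_pos: [0.5369, -0.0799, 0.1014]
ee_rot: [0.008, 1.0, -0.001, -0.0]
contact_force: [-1.2, -6.4, -1.1]
finger_gap: -0.0003
finger_force: 3.5
```

```bash
python3 - <<'E'
from m import *
for k in range(3): gap(snap('top','top4'),(283,233,294,248),(285,220,297,233))
print(r.read_state()['ee_pos'])
E
```

```text
(np.float64(289.54592901878914), np.float64(238.62630480167016), 22) (np.float64(290.065749235474), np.float64(227.6980122324159), 29) [ 0.3698 -0.0421  0.0857] [ 0.4054 -0.0448  0.0905] remaining mm 2.267615993531462
(np.float64(289.5503144654088), np.float64(238.6090146750524), 22) (np.float64(290.0657894736842), np.float64(227.70201238390092), 29) [ 0.3699 -0.0422  0.0857] [ 0.4054 -0.0448  0.0905] remaining mm 2.2521782435897943
(np.float64(289.54573804573806), np.float64(238.6195426195426), 22) (np.float64(290.0996254681648), np.float64(227.62846441947565), 30) [ 0.3699 -0.0421  0.0857] [ 0.4056 -0.0449  0.0905] remaining mm 2.383283717506207
[ 0.53689206 -0.07984242  0.1013502 ]
```

Call:
drive_tool(moves=[0, 0.1, 0, 0, 0, 0, -1, 0, 0.05, 0, 0, 0, 0, -1, 0, 0.02, 0, 0, 0, 0, -1, 0, 0, 0, 0, 0, 0, -1])

```text
time: 16.55
ee_pos: [0.5369, -0.0784, 0.1014]
ee_rot: [0.008, 1.0, -0.001, -0.0]
contact_force: [-1.4, -8.8, 0.2]
finger_gap: 0.0003
finger_force: 3.8
```

Call:
drive_tool(moves=[0, -0.5, 0, 0, 0, 0, -1, 0, -1.5, 0, 0, 0, 0, -1, 0, -2, 0, 0, 0, 0, -1, 0, 0, -2.5, 0, 0, 0, -1, 0, 0, -4, 0, 0, 0, -1, 0, 0, -4, 0, 0, 0, -1, 1, 1, -4, 0, 0, 0, -1, 3, 3, -3, 0, 0, 0, -1, 3, 3, 0, 0, 0, 0, -1, 0, 0, 0, 0, 0, 0, -1])

```text
time: 17.55
ee_pos: [0.4666, -0.043, 0.2758]
ee_rot: [0.005, 1.0, 0.002, 0.0]
contact_force: [-0.3, 0.4, -0.5]
finger_gap: -0.0
finger_force: 0.0
```

```bash
python3 - <<'E'
from m import *
w=snap('wrist','w5'); d=snap('top','top5')
gap(d,(283,233,294,248),(285,220,297,233))
im=np.zeros((600,800,3),np.uint8); im[:420,:560]=w['img'][...,::-1]
s=snap('scene','s5'); b=cv2.resize(s['img'][180:290,160:360,::-1],None,fx=1.2,fy=1.2); im[:b.shape[0],560:]=b[:,:240]
b=cv2.resize(d['img'][115:260,200:400,::-1],None,fx=1.2,fy=1.2); im[200:200+b.shape[0],560:]=b[:,:240]
cv2.imwrite('pics/m5.png',im); print(r.read_state()['ee_pos'])
E
```

```text
(np.float64(287.9526943644591), np.float64(240.02591526120938), 165) (np.float64(290.4472871636524), np.float64(225.97750330833702), 156) [ 0.3653 -0.0368  0.0857] [ 0.4111 -0.0462  0.0905] remaining mm 8.931658059714142
[ 0.46931889 -0.04643299  0.27550477]
```

View pics/m5.png

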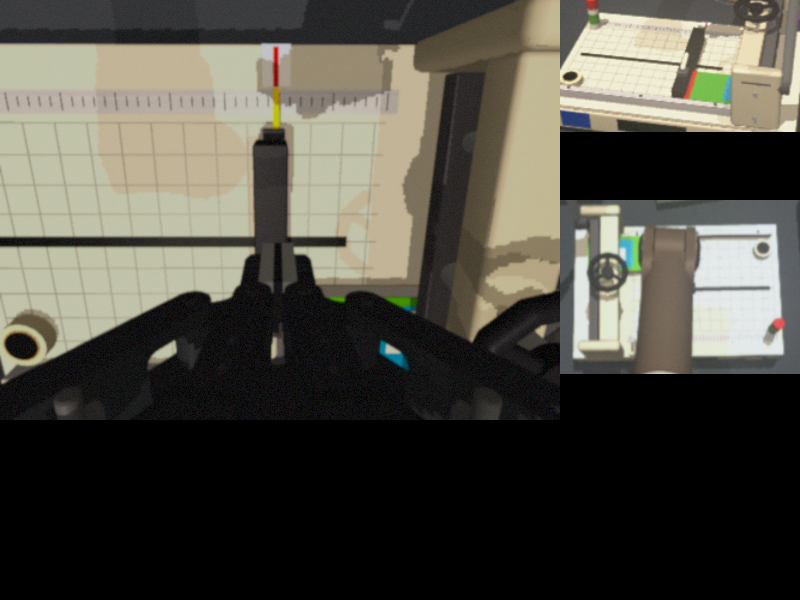

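In the wrist view the yellow pointer (276,108) is almost in line with the red line (276,66). I measure it; the top reading here was blocked by the arm.

```bash
python3 - <<'E'
from m import *
w=load('w5'); gap(w,(265,45,290,88),(265,86,290,132))
for v in range(50,128,8):
    a=w['img'][v,268:286].astype(float); k=np.clip(a[:,0]-a[:,2],0,None); k=np.where(k>.4*k.max(),k,0)
    u=(k*np.arange(268,286)).sum()/k.sum(); print(v,round(u,2),pt(w,u,v,.0857 if v<87 else .0905).round(4))
print(pt(w,[0,340],[242,241],.0857)) # slot edge
E
```

```text
(np.float64(275.49459748856225), np.float64(64.80808916577436), 156) (np.float64(275.863825648196), np.float64(110.01231040457156), 215) [ 0.3655 -0.0434  0.0857] [ 0.4046 -0.0435  0.0905] remaining mm -0.3334225105454195
50 275.49 [ 0.3532 -0.0432  0.0857]
58 275.48 [ 0.3598 -0.0433  0.0857]
66 275.47 [ 0.3665 -0.0434  0.0857]
74 275.51 [ 0.3733 -0.0434  0.0857]
82 275.52 [ 0.3801 -0.0435  0.0857]
90 275.58 [ 0.3872 -0.0435  0.0905]
98 275.72 [ 0.3941 -0.0435  0.0905]
106 276.01 [ 0.4011 -0.0433  0.0905]
114 275.96 [ 0.4082 -0.0434  0.0905]
122 275.91 [ 0.4153 -0.0435  0.0905]
[[ 0.53350265 -0.32875027  0.0857    ]
 [ 0.53627237  0.02121958  0.0857    ]]
```

Call:
drive_tool(moves=[0, -1, -3, 0, 0, 0, -1, -2, -1, -2, 0, 0, 0, -1, -3, 0, 0, 0, 0, 0, -1, -3, 0, 0, 0, 0, 0, -1, -3, 0, 0, 0, 0, 0, -1, -3, 0, 0, 0, 0, 0, -1, -3, 0, 0, 0, 0, 0, -1, -2, 0, 0, 0, 0, 0, -1, 0, 0, 0, 0, 0, 0, -1])

```text
time: 18.6
ee_pos: [0.661, -0.07, 0.3228]
ee_rot: [0.007, 1.0, -0.001, -0.001]
contact_force: [-0.4, 0.7, -0.9]
finger_gap: 0.0
finger_force: 0.0
```

```bash
python3 - <<'E'
from m import *
w=snap('wrist','w6'); print(r.read_state()['ee_pos'])
cv2.imwrite('pics/c6.png',cv2.resize(w['img'][:,:,::-1],(800,600),interpolation=cv2.INTER_CUBIC))
E
```

```text
[ 0.65960968 -0.07031801  0.32320525]
```

View pics/c6.png

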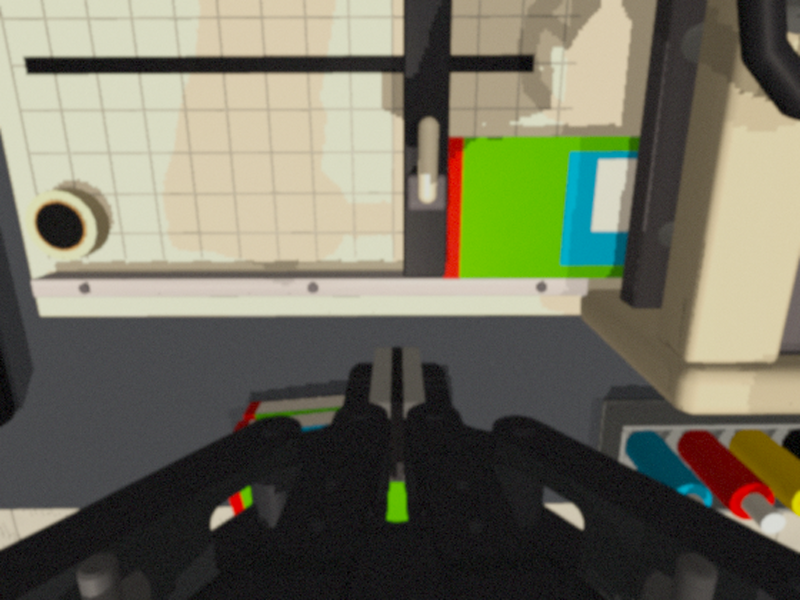

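The pad's long edge (crop row 277) meets the fence with no bed showing between, and the red spine (x 450) runs along the gauge. I do one numeric check of both edges.

```bash
python3 - <<'E'
from m import *
w=load('w6'); im=w['img'].astype(int)
# pad/fence edge: green -> non-green going down, per column
g=im[...,1]-np.maximum(im[...,0],im[...,2])>40
for u in (330,360,390,415,430):
    v=np.where(g[90:215,u])[0].max()+90; print('fence',u,v,pt(w,u,v+.5,.1105).round(4), im[v-1:v+5,u].tolist())
for v in (105,130,150,170,185):
    red=np.where((im[v,295:345,0]-np.maximum(im[v,295:345,1],im[v,295:345,2]))>50)[0]+295
    print('spine',v,red.min(),red.max(),pt(w,[red.min()-.5,red.max()+.5],[v,v],.1105)[:,:2].round(4).tolist(), im[v,red.min()-3:red.min()+1].tolist())
print(w['T'][:3,3])
E
```

```text
fence 330 194 [ 0.6865 -0.0157  0.1105] [[119, 196, 0], [151, 193, 107], [187, 194, 163], [210, 206, 191], [216, 210, 198], [218, 210, 198]]
fence 360 193 [0.6859 0.0159 0.1105] [[105, 193, 0], [114, 191, 5], [150, 189, 109], [191, 197, 167], [210, 204, 191], [217, 209, 199]]
fence 390 193 [0.6863 0.0475 0.1105] [[98, 189, 0], [111, 188, 15], [151, 189, 110], [192, 196, 167], [211, 202, 190], [218, 207, 195]]
fence 415 193 [0.6867 0.0739 0.1105] [[80, 165, 0], [94, 165, 4], [114, 152, 62], [134, 141, 94], [141, 135, 105], [142, 132, 107]]
fence 430 192 [0.6858 0.0895 0.1105] [[46, 103, 0], [47, 104, 0], [70, 108, 30], [101, 118, 62], [132, 127, 96], [143, 133, 106]]
spine 105 313 323 [[0.595, -0.0353], [0.5952, -0.0245]] [[31, 31, 31], [34, 32, 32], [41, 21, 22], [86, 23, 17]]
spine 130 313 323 [[0.6192, -0.035], [0.6194, -0.024]] [[102, 94, 90], [88, 79, 77], [81, 58, 59], [119, 28, 27]]
spine 150 312 322 [[0.6393, -0.0358], [0.6394, -0.0246]] [[65, 61, 60], [61, 58, 54], [63, 52, 52], [106, 41, 35]]
spine 170 312 321 [[0.66, -0.0356], [0.6601, -0.0252]] [[65, 67, 58], [65, 61, 59], [72, 50, 46], [125, 44, 43]]
spine 185 311 321 [[0.6759, -0.0364], [0.6761, -0.0249]] [[68, 64, 61], [69, 65, 59], [74, 59, 55], [126, 47, 43]]
[ 0.59050191 -0.06857457  0.46578392]
```

```bash
python3 -c "
from cell import r
print(r.job_done())"
```

```text
the job is handed in; nothing more can be done
None
```

The job is handed in: the notepad lies square along the fence with its spine at the gauge, and the pointer is in line with the red line to within about 1 mm; no gap shows at either, though the last ~2 mm at the spine was hidden from the camera.

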